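Stow the setting rod and click the micrometer case shut

ROBOT

A 6-joint arm with a two-finger parallel gripper is mounted at the origin on the work surface. World frame = base frame: x ahead of the robot, y to its left, z up, the work surface at z = 0. Lengths are in mm, angles in rad, forces in N, time in s.
With the tool pointing down it reaches from about 275 to 750 mm from the base axis. Payload 10.2 kg.
Tool frame: the origin (TCP) lies midway between the tips of the shut fingers; the grasp point (between the pads) lies 19 mm behind it; z points along the fingers, y is the direction in which the jaws open and shut (so a half turn about z gives the same grasp; the last joint's range is limited). The gripper opens to 85 mm and grips with 20 to 120 N. Pads are 22 mm wide; open, the fingers measure 114 mm over their backs; the gripper's body (76 mm by 85 mm) begins 54 mm behind the grasp point. The pads swing forward as they close: fully open they stand 13 mm farther back than shut.
Start: joints at [1.086, 0.313, 1.498, -0, 1.331, -0.223], TCP at [135.893, 507.114, 231.294] pointing down, gripper open.
Joint ranges: [-2.94, 2.94], [-0.97, 2.17], [0.19, 2.56], [-1.23, 4.37], [0.02, 3.11], [-2.88, 2.88]. Speed limits (rad/s): [2.39, 2.39, 3.01, 3.14, 3.14, 3.14].

INTERFACE

Orientations are given as a unit quaternion [w, x, y, z].
In Python, from rig import sense, capture, finish_job, search_frame, trace gives the robot as it stands.
- The arm moves only by the tool arm_command, never from a script. Its argument "steps" is one flat list of numbers, 5 for each row, row after row: the shift along the world's x, y, z in units of 50 mm (1.0 is 50 mm), then the turn about the world's z in units of 5 degrees (1.0 is 5 degrees), then the opening in per cent of the stroke, from 0 (shut) to 100 (fully open). In form: [dx, dy, dz, twist, fingers, dx, dy, dz, twist, fingers, ...]. A call has 1 to 5 rows; each row shifts and turns the commanded pose from where the row before left it; what a row does not reach is not made up. A row lasts 1/8 s, in which the tool goes at most 62.5 mm and 10.7 degrees, less where a joint would pass 70% of its speed; a pose out of reach is approached as far as the arm can. A call is refused whole if a number of a shift passes 1 or a number of a turn 1, either way. A call with a gripper value outside its range is refused whole. The fingers move at their own pace and stop on an object; "grip_force" is the grip in N (left out, the last holds). Time passes only in rows, so rows that do not move let the fingers close. It gives the time, the measured TCP pose, the force and the opening at its end, in the units of the state.
- sense(): the state, without advancing time (a new reading comes with each control period).
- capture(name): name is "scene" or "top" or "wrist"; returns a dict with "frame" (420x560x3 uint8, blue, green, red), "fov_y" (degrees; the focal length in pixels is half the picture's height over the tangent of half this angle, whatever the lens; pixels are square), "cx", "cy" (the principal point, pixels), "extrinsics" (4x4, takes a point from world to camera coordinates). Camera axes: x right, y down, z forward; pixel columns grow to the right and rows downward; lengths in mm; the calibration is good to about 2 mm. A picture is of the moment at which its call begins. There is no depth.
- finish_job(): hands the job in, once; it reports no verdict.
Trained networks look in a picture, given as the dict that the camera call returned (one of the last four; its "shot" number tells which), for a name from the list of things; names that differ only in an ending like _2 or _b are one class to them, and where a whole thing is asked for, a point or a joint stands for the part that bears it (a point fixed in the world has none). Each returns a list of dicts, best first, with "score" (0 to 1); they miss things now and then, are a little off and sometimes report something else, mostly with a low value. They report only what shows in the picture. A call takes as long as a camera call.
- search_frame(picture, target): "point" ([x, y, z] in mm, in world coordinates, good to about 4 mm: the middle of the surface that is visible of it).
- trace(picture, target): "mask" (420x560 bool, what is visible of it).
The state is a dict: "time_s": time; "joints": joint angles; "dq": joint speeds; "tau": joint torques, N m; "eef_pos": TCP position; "ee_rot": TCP orientation; "force": force on the tool from outside, world axes, zero at the start; "wrist_torque": the same for the moment, N m; "grip_width": opening from 0.0 (shut) to 1.0 (fully open).
Only numpy, scipy, OpenCV 4.12 (cv2) and the standard library are available. Lean on these libraries where they do the work, as an engineer would, in place of code of your own. Each camera call takes 0.05 s, during which the arm holds its last target. There are 200 camera calls.

TASK

Put the loose setting rod back in its cradle in the micrometer case, then swing the case's lid down and press its free edge until the spring catch clicks and holds it shut. Work gently: never push on the case or its lid with more than 25 N, and leave the other things on the bench alone.

Things in the scene. Friction and masses are not known exactly. Their poses are not given: they have to be found in the camera images.
- case: Open grey instrument case fixed to the bench, 160 (its x) x 210 (y) x 50 mm high, walls 5 mm; origin: centre of its underside. Lid hinged along its +x rim; steel catch outside the middle of its -x wall. A micrometer lies fixed in the half x > 8 mm, top 35 mm up; the rod's cradle is in the -x half, see rod_seat.
- rod_seat (a point): Point on the case's inner floor (8 mm above its underside; x -32 mm, y 0 in its frame) where the seated rod's underside centre belongs. The rod lies along the case's y, either way round, sleeve on the floor, each steel end between two rubber cheeks 16 mm high, 14 mm apart, standing 24 to 40 mm from this point along y. Beside the sleeve 25 mm is free for each finger.
- rod: Loose setting rod lying flat on the bench, 90 mm long along its x, 55 to 115 g: steel, 9 mm diameter, with a flat-sided black grip sleeve in the middle, 36 mm long, 16 mm wide (its y), 20 mm high. Origin at the centre of the underside.
- lid_hinge (a point): Middle of the lid's hinge line, over the case's +x wall, 58 mm above its underside; the line runs along the case's y. Lid: plate 220 mm along this line, 166 mm from it to the free edge, outer face 6 mm above the line when level, with a 20 mm skirt round the inner side, about 150 g; steel tongue at the middle of the free edge, 178 mm from the line. Axes as the case's.
- lid (a joint): Lid opening angle, rad: 0 = level; starts open at 1.58 to 1.8, about upright or leaning back. Its stiff hinge (0.2 N m) keeps it where it is left. Lowered, its tongue first rests on the catch's roller at about -0.01 to 0.1 rad; from there it must be pressed down until it snaps. Shut, it stands between -0.055 and 0.055, as the catch's height differs.
- lid_press (a point): Thumb pad on the lid's outer face, 140 mm from the hinge line, at the middle of its length: where to press. Turns with the lid. The catch sits up to 9 mm higher or lower from case to case and is not measured: feel for it. It resists with about 5 to 10 N, gives way suddenly within 6 mm, and 2 mm further on the tongue meets a rigid ledge, where force rises steeply.
- roller (a joint): Travel in m of the catch's sprung roller (10 mm diameter, moving along the case's -x): 0 = at rest, also while the lid merely rests on it; limit 0.006. The tongue pushes it aside as the lid is pressed, then snaps beneath it. Latched, the tongue lies on the ledge under the roller, which then stays at 0.0007 to 0.0015.
- glider: Bystander: white printed glider model, 110 mm wingspan, lying on the bench.
- screwdriver: Bystander: red-handled screwdriver lying on the bench.
- pot: Bystander: dark metal pot, 76 mm across and 85 mm high, with swabs and a red pen standing in it.

How it is judged:
By the outcome, as a careful person would: the job done as asked, in the order asked, and still so for the second after the job is handed in, with the robot touching nothing.
It also fails if it takes over 64 s, if anything falls off the work surface, if the arm or the gripper's body presses on something with over 40 N, if the wrist force passes 120 N, or if a joint passes its speed limit or range.

## Working session

There is one attempt and no reset: what is moved stays moved. The work goes in short steps, Python scripts to look and compute and a tool call to move; the robot and the scene stay as the last step left them, time stands still between calls to the robot, and variables do not carry over. Pictures are saved under pics/ and viewed, on a budget of 10 in all, crops included, one or two more only if the job needs it, and the job is handed in when it is done.

Besides the shell and the picture viewer there is one more tool, called after "Call:" by a JSON object that holds its "api" and its "payload", one argument or row to a line. arm_command: Moves the arm, as the interface text tells. Its arguments: {"type":"object","properties":{"steps":{"type":"array"},"grip_force":{"type":"number"}},"required":["steps"]}

```bash
mkdir -p pics; cat > h.py <<'E'
import numpy as np, cv2
from rig import *
def K(p):
    f=210/np.tan(np.radians(p["fov_y"])/2); return f,p["cx"],p["cy"]
def ray(p,u,v):
    f,cx,cy=K(p);E=np.array(p["extrinsics"]);R=E[:3,:3];t=E[:3,3]
    return -R.T@t, R.T@np.array([(u-cx)/f,(v-cy)/f,1])
def atz(p,u,v,z):
    o,d=ray(p,u,v);return o+d*(z-o[2])/d[2]
def proj(p,X):
    f,cx,cy=K(p);E=np.array(p["extrinsics"]);c=E[:3,:3]@np.array(X)+E[:3,3]
    return np.array([f*c[0]/c[2]+cx,f*c[1]/c[2]+cy])
E
python3 - <<'E'
from h import *
s=sense();print(s)
for n in ("scene","top"):
    p=capture(n);cv2.imwrite(f"pics/{n}1.png",p["frame"])
    for t in ("case","rod","lid","rod_seat","lid_press","lid_hinge","pot","glider","screwdriver"):
        r=search_frame(p,t);print(n,t,[(np.round(a["point"]),round(a["score"],2)) for a in r[:2]])
    for t in ("rod","lid","case"):
        r=trace(p,t)
        if r:
            m=r[0]["mask"].astype(np.uint8);q=cv2.minAreaRect(cv2.findNonZero(m));print(t,m.sum(),np.round(cv2.boxPoints(q)).tolist())
E
```

```text
{'time_s': 0.0, 'joints': array([ 1.08559412e+00,  3.13481396e-01,  1.49848580e+00,  3.04997428e-05,
        1.33101151e+00, -2.23429850e-01]), 'dq': array([ 0.00013451, -0.00171772,  0.00154093,  0.00035829, -0.00099327,
        0.00152026]), 'tau': array([ 1.77374888e-03, -4.12261069e+01, -2.59750199e+01, -8.67402218e-05,
        4.07206608e-03,  1.83318218e-05]), 'eef_pos': array([135.75382671, 506.8594405 , 230.70068103]), 'ee_rot': array([-2.54335596e-04,  1.30516361e-01,  9.91445913e-01, -6.44839069e-04]), 'force': array([-0.28105426, -0.74759472, -0.14034051]), 'wrist_torque': array([0.00937215, 0.0430179 , 0.06003198]), 'grip_width': 0.9979027870216072}
scene case [(array([534., 118.,  30.]), 0.23)]
scene rod []
scene lid [(array([555., 167., 156.]), 0.97)]
scene rod_seat [(array([531., 115.,  31.]), 0.62)]
scene lid_press [(array([555., 165., 159.]), 0.7)]
scene lid_hinge [(array([533., 121.,  34.]), 0.8)]
scene pot [(array([459., 393.,  76.]), 0.58)]
scene glider [(array([782., -94.,   4.]), 0.73)]
scene screwdriver [(array([ 702., -327.,   23.]), 0.81)]
lid 1465 [[289.0, 137.0], [313.0, 130.0], [336.0, 218.0], [312.0, 224.0]]
case 4741 [[245.0, 143.0], [317.0, 130.0], [335.0, 231.0], [263.0, 244.0]]
top case [(array([527., 111.,  18.]), 0.6)]
top rod [(array([ 493., -226.,   17.]), 0.51)]
top lid [(array([555., 165., 224.]), 0.55)]
top rod_seat [(array([534., 110.,  16.]), 0.71)]
top lid_press [(array([554., 168., 223.]), 0.78)]
top lid_hinge [(array([533., 116.,  20.]), 0.57)]
top pot [(array([440., 396.,  88.]), 0.7)]
top glider [(array([777., -92.,   4.]), 0.58)]
top screwdriver [(array([ 701., -324.,   27.]), 0.91)]
rod 190 [[392.0, 233.0], [398.0, 227.0], [422.0, 250.0], [416.0, 256.0]]
lid 2627 [[196.0, 266.0], [241.0, 151.0], [267.0, 162.0], [223.0, 276.0]]
case 77 [[312.0, 252.0], [317.0, 239.0], [322.0, 241.0], [317.0, 254.0]]
```

View pics/top1.png

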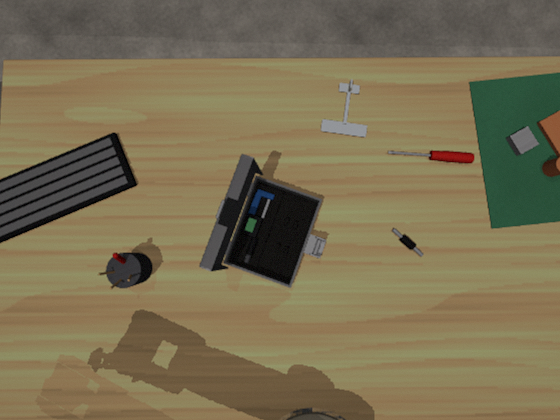

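View pics/scene1.png

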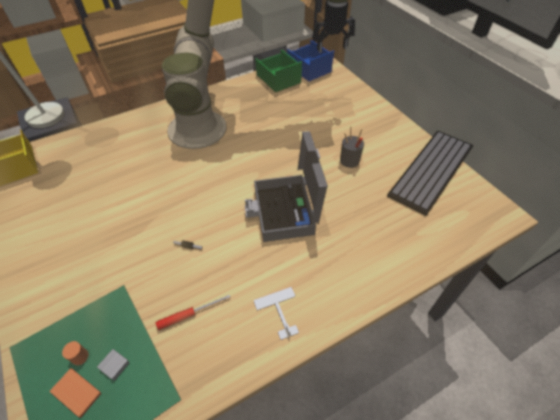

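The top view shows the case with the lid on its upper-left side, about upright, and the catch at (316,245). The right rim corners are near (323,197) and (291,286). The rod runs from (392,230) to (422,255), well clear of the bystanders. The scene view agrees.

```bash
python3 - <<'E'
from h import *
p=capture("top")
c=[atz(p,u,v,50) for u,v in ((262,176),(323,197),(291,286),(225,262))]
print(np.round(c,0), [np.linalg.norm(c[i]-c[i-1]).round() for i in range(4)])
a,b=atz(p,392,230,10),atz(p,422,255,10);print(a,b,np.degrees(np.arctan2(b[1]-a[1],b[0]-a[0])),(a+b)/2,np.linalg.norm(a-b))
w=capture("wrist");print(np.round(np.array(w["extrinsics"]),3).tolist(),w["fov_y"])
R=np.array(w["extrinsics"]);print("cam pos",-R[:3,:3].T@R[:3,3])
m=trace(p,"rod")
f=cv2.imwrite
E
```

```text
[[644. 110.  50.]
 [595. -27.  50.]
 [398.  46.  50.]
 [451. 192.  50.]] [np.float64(209.0), np.float64(146.0), np.float64(211.0), np.float64(155.0)]
[ 521.51048353 -191.18093239   10.        ] [ 463.15459501 -258.9922785    10.        ] -130.71404616927356 [ 492.33253927 -225.08660544   10.        ] 89.4638943151337
[[0.258, 0.966, 0.001, -525.047], [0.915, -0.245, 0.319, -42.188], [0.309, -0.082, -0.948, 379.886], [0.0, 0.0, 0.0, 1.0]] 66.36951659249425
cam pos [ 56.7445265  527.96151948 373.90414887]
```

Call:
{"api": "arm_command", "payload": {
  "steps": [0.35,-0.73,0,-1,100,0.35,-0.73,0,-1,100,0.35,-0.73,0,-1,100,0.35,-0.73,0,-1,100,0.35,-0.73,0,-1,100]
}}

```text
time_s: 2.08
eef_pos: [223.8, 323.5, 231.4]
ee_rot: [0.0, 0.343, 0.939, 0.0]
force: [0.7, 1.0, 0.0]
grip_width: 1.002
```

Call:
{"api": "arm_command", "payload": {
  "steps": [0.35,-0.73,0,-1,100,0.35,-0.73,0,-1,100,0.35,-0.73,0,-1,100,0.35,-0.73,0,-1,100,0.35,-0.73,0,-1,100]
}}

```text
time_s: 2.7
eef_pos: [311.3, 140.9, 231.5]
ee_rot: [0.0, 0.539, 0.843, 0.0]
force: [1.2, 1.0, -0.0]
grip_width: 0.998
```

Call:
{"api": "arm_command", "payload": {
  "steps": [0.35,-0.73,0,-1,100,0.35,-0.73,0,-1,100,0.35,-0.73,0,-1,100,0.35,-0.73,0,-1,100,0.35,-0.73,0,-1,100]
}}

```text
time_s: 3.32
eef_pos: [398.8, -41.8, 231.5]
ee_rot: [0.0, 0.708, 0.706, 0.0]
force: [1.5, 0.8, -0.1]
grip_width: 1.002
```

Call:
{"api": "arm_command", "payload": {
  "steps": [0.35,-0.73,0,-1,100,0.35,-0.73,-0.2,-1,100,0.35,-0.73,-0.4,-1,100,0.35,-0.73,-0.4,-1,100,0.1,-0.1,0,-1,100]
}}

```text
time_s: 3.95
eef_pos: [473.3, -193.0, 179.5]
ee_rot: [-0.001, 0.845, 0.535, -0.001]
force: [-0.3, 1.0, 0.4]
grip_width: 1.002
```

```bash
python3 - <<'E'
from h import *
s=sense();print(s["eef_pos"],s["joints"])
w=capture("wrist");cv2.imwrite("pics/w1.png",w["frame"])
r=search_frame(w,"rod");print([(a["point"],a["score"]) for a in r])
r=trace(w,"rod")
if r:
    m=r[0]["mask"].astype(np.uint8);print(m.sum())
    pts=cv2.findNonZero(m)[:,0,:]
    P=np.array([atz(w,u,v,9)[:2] for u,v in pts]);q=cv2.minAreaRect(P.astype(np.float32));print(q)
    c=P.mean(0);V=np.linalg.svd(P-c)[2][0] if len(P)<4000 else np.linalg.eigh(np.cov(P.T))[1][:,-1]
    print(c,np.degrees(np.arctan2(V[1],V[0])))
E
```

```text
[ 473.31105545 -193.00727282  179.50569774] [-6.16641674e-01  3.31168945e-01  1.61368168e+00 -1.89403343e-04
  1.19954988e+00 -1.75283128e-01]
[([496.8, -219.8, 15.2], 0.94)]
1113
((494.95916748046875, -227.7154083251953), (92.50289154052734, 19.853748321533203), 46.72549819946289)
[ 496.04186844 -226.70717112] -132.12688845343231
```

View pics/w1.png

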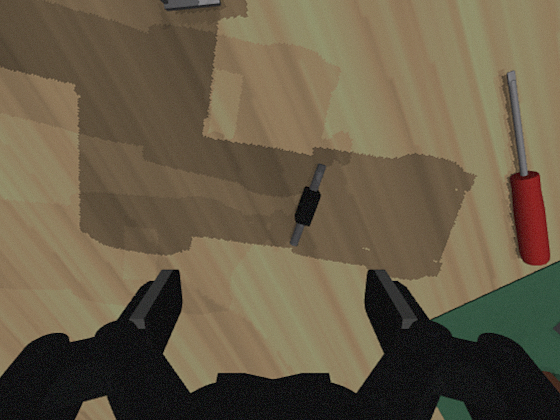

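The rod runs from (321,165) to (294,245) in the wrist view, which puts its centre near (495.5, -227) at 47.5°.

Call:
{"api": "arm_command", "payload": {
  "steps": [0.11,-0.17,-0.5,-0.86,80,0.11,-0.17,-0.5,-0.86,70,0.11,-0.17,-0.5,-0.86,60,0.11,-0.17,-0.5,-0.86,60,0,0,0,0,60]
}}

```text
time_s: 4.72
eef_pos: [494.8, -224.7, 80.4]
ee_rot: [-0.001, 0.914, 0.406, -0.001]
force: [-0.4, -0.2, -0.7]
grip_width: 0.6
```

```bash
python3 - <<'E'
from h import *
s=sense();print(s["eef_pos"],s["ee_rot"])
w=capture("wrist");cv2.imwrite("pics/w2.png",w["frame"])
r=trace(w,"rod")
if r:
    m=r[0]["mask"].astype(np.uint8);print(m.sum())
    pts=cv2.findNonZero(m)[:,0,:]
    P=np.array([atz(w,u,v,10)[:2] for u,v in pts]);q=cv2.minAreaRect(P.astype(np.float32));print(q)
E
```

```text
[ 494.77419073 -224.71342092   80.43106427] [-1.13769785e-03  9.13781267e-01  4.06204504e-01 -6.34692660e-04]
2114
((494.3938293457031, -227.7588348388672), (92.32525634765625, 16.875864028930664), 46.799991607666016)
```

View pics/w2.png

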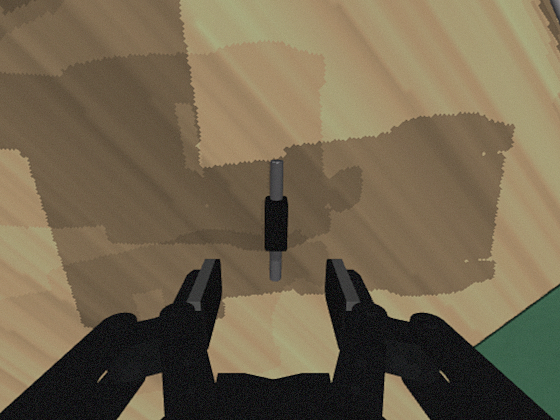

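The rod stands upright in the view at column 276, with the sleeve at (276,222) between the open jaws and square to them. Descending and gripping.

Call:
{"api": "arm_command", "payload": {
  "steps": [-0.01,-0.05,-0.5,-0.2,60,0,0,-0.5,0,60,0,0,-0.4,0,60,0,0,-0.14,0,60,0,0,0,0,60],
  "grip_force": 40
}}

```text
time_s: 5.45
eef_pos: [495.2, -227.9, 5.2]
ee_rot: [0.0, 0.918, 0.398, 0.0]
force: [-0.1, 0.7, 0.4]
grip_width: 0.596
```

Call:
{"api": "arm_command", "payload": {
  "steps": [0,0,0,0,0,0,0,0,0,0,0,0,0,0,0,0,0,0,0,0,0,0,0,0,0]
}}

```text
time_s: 6.08
eef_pos: [495.3, -228.1, 5.2]
ee_rot: [0.001, 0.918, 0.397, 0.0]
force: [-1.2, 1.0, 6.8]
grip_width: 0.174
```

Call:
{"api": "arm_command", "payload": {
  "steps": [0,0,0.1,0,0,0,0,0.5,0,0,0,0,1,0,0,0,0,1,0,0,0,0,0.7,0,0]
}}

```text
time_s: 6.7
eef_pos: [495.0, -228.0, 171.7]
ee_rot: [0.001, 0.918, 0.397, 0.0]
force: [1.2, -0.7, -1.6]
grip_width: 0.174
```

Call:
{"api": "arm_command", "payload": {
  "steps": [0,0.4,0,-1,0,0,0.4,0,-1,0,0,0.4,0,-1,0,0,0.4,0,-1,0,0,0.4,0,-1,0]
}}

```text
time_s: 7.32
eef_pos: [494.7, -127.2, 169.4]
ee_rot: [-0.0, 0.982, 0.188, -0.0]
force: [0.7, 0.2, -0.5]
grip_width: 0.179
```

Call:
{"api": "arm_command", "payload": {
  "steps": [0,0.4,0,-1,0,0,0.4,0,-1,0,0,0.4,0,-1,0,0,0.4,0,-1,0,0,0.4,0,-1,0]
}}

```text
time_s: 7.95
eef_pos: [494.7, -27.2, 169.4]
ee_rot: [-0.0, 1.0, -0.029, -0.0]
force: [-0.3, -0.2, -1.2]
grip_width: 0.172
```

Call:
{"api": "arm_command", "payload": {
  "steps": [0,0.4,0,-1,0,0,0.4,0,-1,0,0,0.4,0,-1,0,0,0.1,0,-0.4,0,0,0,0,0,0]
}}

```text
time_s: 8.57
eef_pos: [494.7, 37.4, 169.4]
ee_rot: [0.0, 0.985, -0.175, -0.0]
force: [-0.0, 0.7, -1.1]
grip_width: 0.173
```

```bash
python3 - <<'E'
from h import *
s=sense();print(s["eef_pos"],s["ee_rot"],s["joints"],s["force"])
w=capture("wrist");cv2.imwrite("pics/w3.png",w["frame"])
for t in ("case","rod_seat","rod","lid_hinge"):
    print(t,[(a["point"],round(a["score"],2)) for a in search_frame(w,t)[:2]])
E
```

```text
[494.72001821  37.40773894 169.3762691 ] [ 1.07409856e-05  9.84601295e-01 -1.74815004e-01 -6.07419906e-05] [-1.61134224e-01  3.09303931e-01  1.67287143e+00 -2.15008315e-05
  1.15953908e+00  1.76110645e+00] [-0.0391027   0.7085199  -1.14252659]
case [([546.7, 141.8, 50.4], 0.72)]
rod_seat [([546.5, 142.0, 49.4], 0.65)]
rod [([504.7, 36.5, 179.4], 0.91)]
lid_hinge [([549.1, 142.4, 49.7], 0.85)]
```

View pics/w3.png

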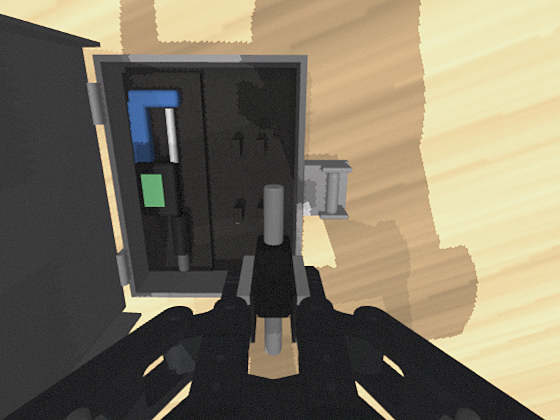

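The picture shows the case square in view, with outer rim corners at (93,56) and (306,56). The cheeks are near (238,145), (262,145), (239,210) and (262,210), the catch is at (327,190), and the rod hangs straight in the jaws.

```bash
python3 - <<'E'
from h import *
w=capture("wrist")
g=cv2.resize(w["frame"][110:250,200:350],None,fx=5,fy=5,interpolation=cv2.INTER_CUBIC)
g=np.clip(g.astype(float)*2.2,0,255).astype(np.uint8);cv2.imwrite("pics/w4.png",g)
a,b,c,d=[atz(w,u,v,50)[:2] for u,v in ((93,56),(306,56),(305,160),(131,297))]
print(a,b,c,d,"len",np.linalg.norm(a-b),"x ang",np.degrees(np.arctan2(*(a-b)[::-1])),"y ang",np.degrees(np.arctan2(*(c-b)[::-1])))
print("seat", np.mean([atz(w,u,v,24)[:2] for u,v in((238,145),(262,145),(239,210),(262,210))],0))
for th in (69,70,71):
    t=np.radians(th);X=np.array([np.cos(t),np.sin(t)]);Y=np.array([-X[1],X[0]])
    ce=(a+b)/2+105*Y;print(th,"centre",ce,"seat",ce-32*X)
s=sense();q=s["ee_rot"];print("yaw",2*np.degrees(np.arctan2(q[2],q[1]))-90)
r=trace(w,"rod")
m=r[0]["mask"].astype(np.uint8);pts=cv2.findNonZero(m)[:,0,:]
z=s["eef_pos"][2]+5;P=np.array([atz(w,u,v,z)[:2] for u,v in pts]);print("rod",cv2.minAreaRect(P.astype(np.float32)))
E
```

```text
[646.81385838 123.3200201 ] [592.25471811 -25.28782536] [ 5.18743527e+02 -1.47819927e-01] [451.3895876  196.24274891] len 158.30663762934657 x ang 69.84004706758273 y ang 161.11988548689706
seat [514.48149576  51.63404431]
69 centre [521.50834346  86.64473207] seat [510.04056908  56.77015842]
70 centre [520.86656306  84.92821242] seat [509.92191848  54.85804855]
71 centre [520.25483781  83.20075359] seat [509.83665687  52.94415917]
yaw -110.21100214481766
rod ((494.40631103515625, 36.79291534423828), (17.284183502197266, 93.80268859863281), 68.86720275878906)
```

View pics/w4.png

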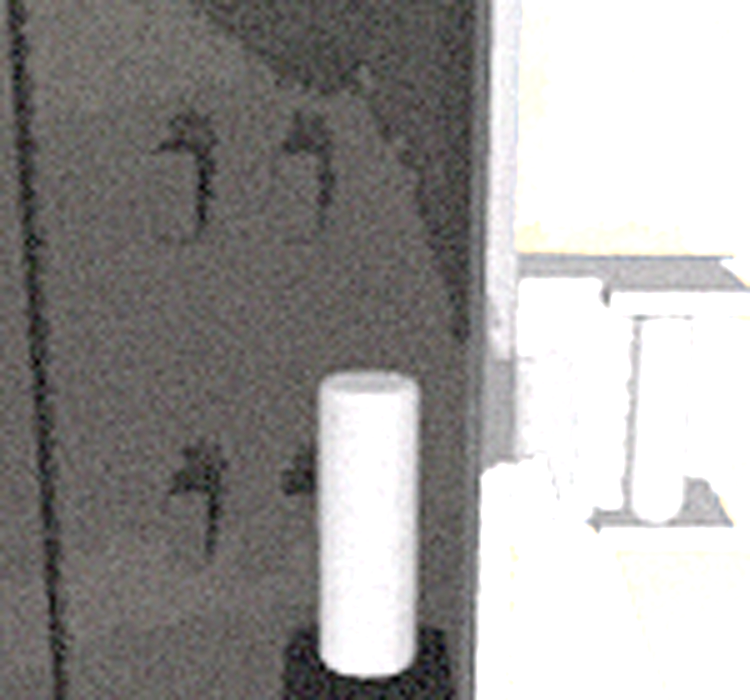

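The crop gives the cheek top faces. The 14 mm gap is centred near full-image column 248.5, and the midpoint is near row 182. That puts the seat at about (510.2, 54.7), which agrees with the rim-based estimate.

Call:
{"api": "arm_command", "payload": {
  "steps": [0.16,0.18,0,0,0,0.16,0.18,-0.4,0,0,0,0,-0.7,0,0,0,0,-0.7,0,0,0,0,0,0,0]
}}

```text
time_s: 9.55
eef_pos: [510.0, 55.7, 77.5]
ee_rot: [0.0, 0.985, -0.175, -0.002]
force: [0.1, 0.1, -1.1]
grip_width: 0.174
```

```bash
python3 - <<'E'
from h import *
s=sense();print(s["eef_pos"],s["force"])
w=capture("wrist");g=np.clip(w["frame"].astype(float)*1.8,0,255).astype(np.uint8)[60:420,120:440]
cv2.imwrite("pics/w5.png",cv2.resize(g,None,fx=1.6,fy=1.6,interpolation=cv2.INTER_CUBIC))
r=trace(w,"rod")
m=r[0]["mask"].astype(np.uint8);pts=cv2.findNonZero(m)[:,0,:]
P=np.array([atz(w,u,v,s["eef_pos"][2]+5)[:2] for u,v in pts]);print("rod",cv2.minAreaRect(P.astype(np.float32)))
S=np.array([510.2,54.7]);t=np.radians(70);X=np.array([np.cos(t),np.sin(t)]);Y=np.array([-X[1],X[0]])
for a in(-7,7):
  for b in (-40,-24,24,40): print(a,b,(proj(w,[*(S+a*X+b*Y),24])-[120,60])*1.6)
E
```

```text
[509.95193891  55.67399556  77.53557746] [ 0.12692041  0.11876131 -1.08340127]
rod ((509.4077453613281, 55.64039611816406), (16.798612594604492, 94.011474609375), 70.83338928222656)
-7 -40 [263.91770749 175.90810075]
-7 -24 [263.5256509  215.52683898]
-7 24 [262.46010517 323.20409098]
-7 40 [262.13756226 355.79821944]
7 -40 [227.77033847 175.99189074]
7 -24 [228.29272044 215.60667572]
7 24 [229.71247556 323.2736643 ]
7 40 [230.14224022 355.86482461]
```

View pics/w5.png

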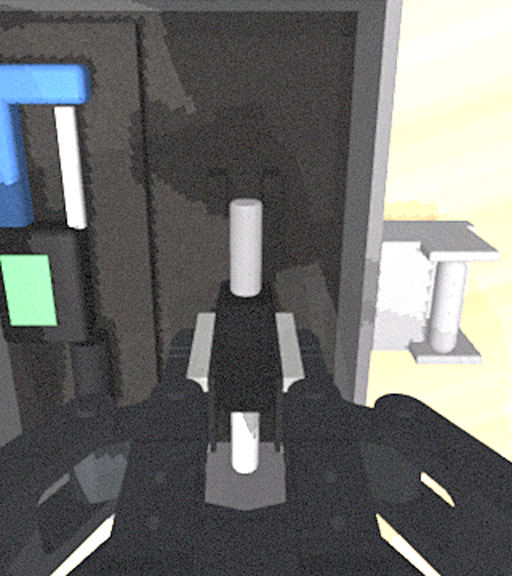

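The rod (column 246) sits over the faint cheek pair (228 to 264, mid 246), so it is aligned. Descending slowly.

Call:
{"api": "arm_command", "payload": {
  "steps": [0.01,-0.014,-0.4,0,0,0,0,-0.4,0,0,0,0,-0.14,0,0,0,0,-0.1,0,0,0,0,-0.08,0,0]
}}

```text
time_s: 10.28
eef_pos: [511.9, 54.4, 23.9]
ee_rot: [-0.0, 0.985, -0.175, 0.001]
force: [-0.1, 0.1, -1.6]
grip_width: 0.175
```

Call:
{"api": "arm_command", "payload": {
  "steps": [0,0,-0.04,0,0,0,0,-0.04,0,0,0,0,-0.02,0,0,0,0,0,0,0]
}}

```text
time_s: 10.78
eef_pos: [511.4, 54.4, 18.3]
ee_rot: [-0.0, 0.985, -0.175, 0.0]
force: [0.6, -0.7, -0.7]
grip_width: 0.176
```

Call:
{"api": "arm_command", "payload": {
  "steps": [0,0,-0.03,0,0,0,0,-0.03,0,0,0,0,-0.02,0,0,0,0,0,0,0]
}}

```text
time_s: 11.28
eef_pos: [511.3, 54.4, 14.2]
ee_rot: [0.0, 0.984, -0.175, -0.0]
force: [0.5, 0.6, -0.5]
grip_width: 0.174
```

Call:
{"api": "arm_command", "payload": {
  "steps": [0,0,-0.02,0,0,0,0,-0.01,0,0,0,0,0,0,0]
}}

```text
time_s: 11.65
eef_pos: [511.4, 54.4, 13.2]
ee_rot: [0.0, 0.985, -0.175, 0.0]
force: [-2.7, -0.7, 4.4]
grip_width: 0.173
```

Light contact on the floor (+4.4 N at 13.2 mm, as expected). Releasing with a small opening and retreating straight up.

Call:
{"api": "arm_command", "payload": {
  "steps": [0,0,0,0,26,0,0,0,0,34,0,0,0,0,34,0,0,0.1,0,34,0,0,0.4,0,34]
}}

```text
time_s: 12.28
eef_pos: [510.8, 54.4, 37.6]
ee_rot: [0.0, 0.984, -0.175, -0.001]
force: [0.7, 0.3, -0.7]
grip_width: 0.339
```

Call:
{"api": "arm_command", "payload": {
  "steps": [0,0,0.7,0,34,0,0,0.8,0,34,0,0,0.8,0,34,0,0,0.4,0,34,0,0,0,0,34]
}}

```text
time_s: 12.9
eef_pos: [511.9, 54.4, 174.1]
ee_rot: [-0.0, 0.985, -0.175, 0.002]
force: [0.1, -0.9, -0.5]
grip_width: 0.344
```

```bash
python3 - <<'E'
from h import *
s=sense();print(s["eef_pos"],s["force"],s["joints"])
w=capture("wrist");g=np.clip(w["frame"].astype(float)*1.8,0,255).astype(np.uint8)
cv2.imwrite("pics/w6.png",g)
r=trace(w,"rod")
if r:
    m=r[0]["mask"].astype(np.uint8);pts=cv2.findNonZero(m)[:,0,:]
    P=np.array([atz(w,u,v,18)[:2] for u,v in pts]);print("rod",r[0]["score"],cv2.minAreaRect(P.astype(np.float32)))
p=capture("top")
r=trace(p,"lid");m=r[0]["mask"].astype(np.uint8)
for q in (w,p): print(np.round(np.array(q["extrinsics"]),4).tolist()) if 0 else None
print(cv2.boxPoints(cv2.minAreaRect(cv2.findNonZero(m))).tolist())
# predicted lid free edge corners for angles
C=np.array([520.9,84.9]);t=np.radians(70);X=np.array([np.cos(t),np.sin(t)]);Y=np.array([-X[1],X[0]])
for th in (1.58,1.69,1.8):
    o=[]
    for yy in(-110,110):
        e=77.5-166*np.cos(th)+0; 
        for hh in (0,6):
            x=77.5-166*np.cos(th)+hh*np.sin(th); z=58+166*np.sin(th)+hh*np.cos(th)
            o.append(proj(p,[*(C+x*X+yy*Y),z]).round().tolist())
    print(th,o)
E
```

```text
[511.93978287  54.3924273  174.10052001] [ 0.1192171  -0.89585703 -0.46127945] [-1.22020220e-01  3.41483870e-01  1.61439213e+00  4.89870311e-07
  1.18261925e+00  1.80126188e+00]
rod 0.79 ((511.7902526855469, 54.44981384277344), (17.54969024658203, 89.69692993164062), 70.36479949951172)
[[197.5057373046875, 264.5128479003906], [240.59060668945312, 152.01344299316406], [266.2708435058594, 161.84841918945312], [223.18597412109375, 274.34783935546875]]
1.58 [[251.0, 156.0], [248.0, 155.0], [209.0, 270.0], [206.0, 269.0]]
1.69 [[242.0, 153.0], [239.0, 152.0], [200.0, 267.0], [196.0, 266.0]]
1.8 [[233.0, 150.0], [230.0, 149.0], [191.0, 263.0], [188.0, 262.0]]
```

View pics/w6.png

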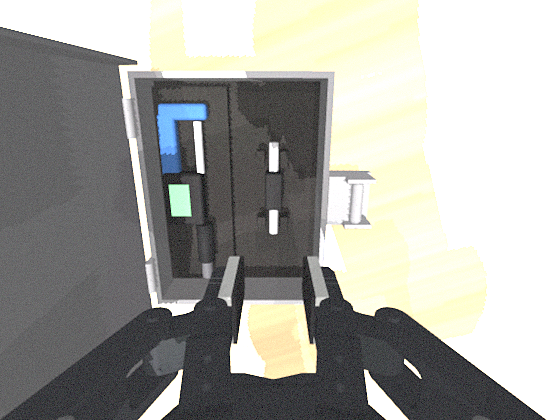

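The rod lies in its cradle between both cheek pairs, steel ends at (274,142) to (274,235). The lid is at about 1.70 rad. Next I close the fingers, rise, and cross over the lid to come down behind it.

Call:
{"api": "arm_command", "payload": {
  "steps": [0,0,0.8,1,0,0,0,0.8,1,0,0,0,0.1,1,0,0.1,0.3,0,1,0,0.14,0.4,0,1,0]
}}

```text
time_s: 13.72
eef_pos: [523.4, 89.6, 256.9]
ee_rot: [-0.0, 0.999, 0.043, -0.001]
force: [0.4, -0.4, -0.3]
grip_width: 0.002
```

Call:
{"api": "arm_command", "payload": {
  "steps": [0.14,0.4,0,1,0,0.14,0.4,0,1,0,0.14,0.4,0,1,0,0.14,0.4,0,1,0,0.14,0.4,0,1,0]
}}

```text
time_s: 14.35
eef_pos: [558.4, 190.1, 256.6]
ee_rot: [-0.0, 0.966, 0.259, -0.001]
force: [0.4, -0.8, 0.3]
grip_width: 0.001
```

Call:
{"api": "arm_command", "payload": {
  "steps": [0.14,0.4,0,1,0,0.02,0.1,0,1,0,0,0,0,1,0,0,0,0,1,0,0,0,0,1,0]
}}

```text
time_s: 14.98
eef_pos: [566.2, 214.4, 256.5]
ee_rot: [-0.0, 0.887, 0.461, -0.001]
force: [-0.5, -0.1, 0.3]
grip_width: -0.004
```

Call:
{"api": "arm_command", "payload": {
  "steps": [0,0,0,1,0,0,0,0,1,0,0,0,0,1,0,0,0,0,0,0]
}}

```text
time_s: 15.48
eef_pos: [566.3, 214.4, 256.7]
ee_rot: [-0.0, 0.82, 0.572, -0.001]
force: [0.8, 0.2, 0.1]
grip_width: -0.001
```

```bash
python3 - <<'E'
from h import *
s=sense();q=s["ee_rot"];print(s["eef_pos"],s["force"],s["joints"],2*np.degrees(np.arctan2(q[2],q[1]))-90)
C=np.array([520.9,84.9]);t=np.radians(70);X=np.array([np.cos(t),np.sin(t)]);Y=np.array([-X[1],X[0]])
d=s["eef_pos"][:2]-C;print("case xy",d@X,d@Y)
w=capture("wrist");cv2.imwrite("pics/w7.png",w["frame"])
E
```

```text
[566.26826839 214.37806322 256.7345455 ] [0.78628934 0.2045755  0.13984601] [1.68621154e-01 4.80877679e-01 1.18966568e+00 1.80977636e-05
 1.47278222e+00 5.21957266e-01] -20.244770303700548
case xy 137.18644221463555 1.6518787190124053
```

View pics/w7.png

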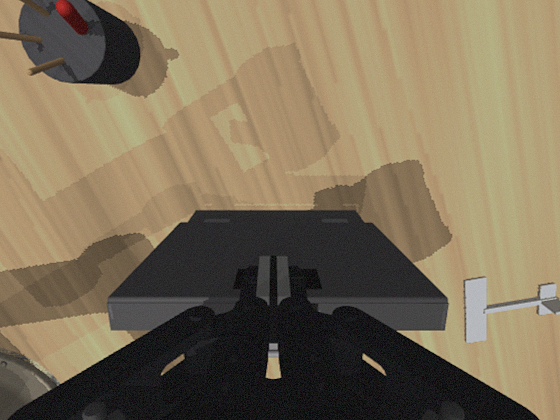

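The wrist view shows the lid's outer face, with the free edge's outer rim near row 298 and the hinge side near row 212. The shut fingers are centred over its length at column 273. Checking how far the edge is from the fingers.

```bash
python3 - <<'E'
from h import *
C=np.array([520.9,84.9]);t=np.radians(70);X=np.array([np.cos(t),np.sin(t)]);Y=np.array([-X[1],X[0]])
w=capture("wrist")
for u,v,z in ((108,298,222),(446,298,222),(195,212,58),(360,212,58)):
    d=atz(w,u,v,z)[:2]-C;print(d@X,d@Y)
E
```

```text
98.00292234488059 107.79280647302046
97.15774733787497 -110.04339657484121
98.82177604605266 89.47458573788454
98.05233782385243 -96.59839210510451
```

Call:
{"api": "arm_command", "payload": {
  "steps": [0,0,-0.6,0,0,0,0,-0.57,0,0,-0.15,-0.4,0,0,0,-0.1,-0.27,0,0,0,0,0,0,0,0]
}}

```text
time_s: 16.2
eef_pos: [554.0, 180.3, 199.8]
ee_rot: [0.0, 0.821, 0.571, 0.0]
force: [0.7, 0.6, -1.3]
grip_width: 0.001
```

Call:
{"api": "arm_command", "payload": {
  "steps": [-0.06,-0.17,0,0,0,-0.07,-0.19,0,0,0,-0.07,-0.19,-0.02,0,0,-0.09,-0.26,-0.06,0,0,-0.09,-0.26,-0.07,0,0]
}}

```text
time_s: 16.82
eef_pos: [534.4, 126.5, 191.5]
ee_rot: [-0.0, 0.82, 0.572, -0.0]
force: [1.3, 0.8, 0.2]
grip_width: -0.001
```

Call:
{"api": "arm_command", "payload": {
  "steps": [-0.08,-0.23,-0.11,0,0,-0.09,-0.25,-0.13,0,0,-0.08,-0.21,-0.16,0,0,-0.08,-0.21,-0.17,0,0,-0.07,-0.18,-0.19,0,0]
}}

```text
time_s: 17.45
eef_pos: [514.7, 72.7, 153.1]
ee_rot: [0.0, 0.82, 0.572, -0.0]
force: [0.6, 1.3, -0.0]
grip_width: -0.001
```

Call:
{"api": "arm_command", "payload": {
  "steps": [-0.06,-0.17,-0.22,0,0,-0.05,-0.15,-0.24,0,0,-0.05,-0.13,-0.24,0,0,-0.03,-0.09,-0.22,0,0,0,0,0,0,0]
}}

```text
time_s: 18.08
eef_pos: [504.9, 46.2, 106.9]
ee_rot: [-0.001, 0.82, 0.572, -0.001]
force: [-0.3, -0.0, 0.6]
grip_width: 0.003
```

```bash
python3 - <<'E'
from h import *
s=sense();print(s["eef_pos"],s["force"])
C=np.array([520.9,84.9]);t=np.radians(70);X=np.array([np.cos(t),np.sin(t)]);Y=np.array([-X[1],X[0]])
d=s["eef_pos"][:2]-C;print("case xy",d@X,d@Y)
w=capture("wrist");cv2.imwrite("pics/w8.png",w["frame"])
E
```

```text
[504.90282217  46.24192204 106.90174367] [-0.25926499 -0.04371526  0.55896671]
case xy -41.79806764485368 1.8105886009926724
```

View pics/w8.png

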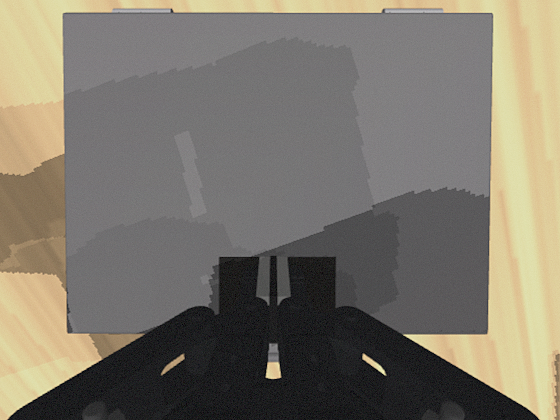

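The lid is nearly down, with the outer face filling the picture (hinge edge at row 14, free edge at row 332, about 0.3 rad) and the fingertips near its middle. Lowering on and moving over the pad.

Call:
{"api": "arm_command", "payload": {
  "steps": [-0.04,-0.12,0,0,0,-0.05,-0.14,-0.16,0,0,-0.02,-0.06,-0.16,0,0,0,-0.01,-0.1,0,0,0,0,0,0,0]
}}

```text
time_s: 18.75
eef_pos: [499.7, 30.0, 86.3]
ee_rot: [-0.0, 0.82, 0.572, -0.0]
force: [-0.2, -0.1, 0.3]
grip_width: 0.001
```

Call:
{"api": "arm_command", "payload": {
  "steps": [-0.01,-0.03,-0.05,0,0,-0.01,-0.03,-0.05,0,0,0,0,-0.03,0,0,0,0,0,0,0]
}}

```text
time_s: 19.25
eef_pos: [498.9, 26.9, 80.2]
ee_rot: [-0.0, 0.82, 0.572, -0.0]
force: [0.5, -0.8, 0.5]
grip_width: -0.0
```

Call:
{"api": "arm_command", "payload": {
  "steps": [0,0,-0.03,0,0,0,0,-0.03,0,0,0,0,0,0,0]
}}

```text
time_s: 19.62
eef_pos: [498.8, 27.0, 77.2]
ee_rot: [-0.0, 0.82, 0.572, -0.0]
force: [0.1, -1.3, -0.5]
grip_width: 0.005
```

Call:
{"api": "arm_command", "payload": {
  "steps": [0,0,-0.03,0,0,0,0,-0.02,0,0,0,0,0,0,0]
}}

```text
time_s: 20.0
eef_pos: [498.9, 26.9, 74.7]
ee_rot: [-0.0, 0.82, 0.572, -0.0]
force: [-0.3, -0.9, -0.1]
grip_width: 0.001
```

Call:
{"api": "arm_command", "payload": {
  "steps": [0,0,-0.02,0,0,0,0,-0.02,0,0,0,0,0,0,0]
}}

```text
time_s: 20.38
eef_pos: [498.9, 26.9, 72.7]
ee_rot: [-0.0, 0.82, 0.572, -0.0]
force: [0.0, -0.2, -0.1]
grip_width: -0.001
```

Call:
{"api": "arm_command", "payload": {
  "steps": [0,0,-0.02,0,0,0,0,-0.02,0,0,0,0,0,0,0]
}}

```text
time_s: 20.75
eef_pos: [498.8, 26.9, 70.7]
ee_rot: [-0.0, 0.82, 0.572, -0.0]
force: [0.1, -0.4, 0.7]
grip_width: -0.001
```

Call:
{"api": "arm_command", "payload": {
  "steps": [0,0,-0.02,0,0,0,0,-0.02,0,0,0,0,0,0,0]
}}

```text
time_s: 21.12
eef_pos: [498.8, 26.9, 68.7]
ee_rot: [-0.0, 0.82, 0.572, -0.0]
force: [0.4, 0.2, 0.4]
grip_width: 0.005
```

Call:
{"api": "arm_command", "payload": {
  "steps": [0,0,-0.02,0,0,0,0,-0.01,0,0,0,0,0,0,0]
}}

```text
time_s: 21.5
eef_pos: [498.9, 26.9, 67.2]
ee_rot: [-0.0, 0.82, 0.572, -0.0]
force: [-1.2, 0.8, -0.2]
grip_width: 0.004
```

Call:
{"api": "arm_command", "payload": {
  "steps": [0,0,-0.01,0,0,0,0,-0.01,0,0,0,0,0,0,0]
}}

```text
time_s: 21.88
eef_pos: [498.9, 26.9, 66.2]
ee_rot: [-0.0, 0.82, 0.572, -0.0]
force: [0.1, -0.0, 0.2]
grip_width: 0.001
```

Call:
{"api": "arm_command", "payload": {
  "steps": [0,0,-0.01,0,0,0,0,-0.01,0,0,0,0,0,0,0]
}}

```text
time_s: 22.25
eef_pos: [498.9, 26.9, 65.3]
ee_rot: [-0.0, 0.82, 0.572, -0.0]
force: [-0.0, -0.3, -0.0]
grip_width: 0.004
```

Call:
{"api": "arm_command", "payload": {
  "steps": [0,0,-0.01,0,0,0,0,-0.01,0,0,0,0,0,0,0]
}}

```text
time_s: 22.62
eef_pos: [498.8, 26.9, 64.2]
ee_rot: [-0.0, 0.82, 0.572, -0.0]
force: [-0.4, -0.3, -0.2]
grip_width: -0.003
```

Call:
{"api": "arm_command", "payload": {
  "steps": [0,0,-0.01,0,0,0,0,-0.01,0,0,0,0,0,0,0]
}}

```text
time_s: 23.0
eef_pos: [498.9, 26.9, 63.3]
ee_rot: [-0.0, 0.82, 0.572, -0.0]
force: [-0.0, 0.6, 0.8]
grip_width: -0.0
```

Call:
{"api": "arm_command", "payload": {
  "steps": [0,0,-0.01,0,0,0,0,-0.01,0,0,0,0,0,0,0]
}}

```text
time_s: 23.38
eef_pos: [498.9, 26.9, 62.5]
ee_rot: [0.0, 0.82, 0.572, 0.0]
force: [-1.5, -0.1, 4.5]
grip_width: -0.001
```

Roller contact felt (4.5 N at z 62.5). Pressing in half-millimetre steps.

Call:
{"api": "arm_command", "payload": {
  "steps": [0,0,-0.01,0,0,0,0,0,0,0]
}}

```text
time_s: 23.62
eef_pos: [499.0, 26.9, 62.2]
ee_rot: [0.0, 0.82, 0.572, 0.0]
force: [-2.5, 0.1, 6.6]
grip_width: -0.0
```

Call:
{"api": "arm_command", "payload": {
  "steps": [0,0,-0.01,0,0,0,0,0,0,0]
}}

```text
time_s: 23.88
eef_pos: [499.0, 26.9, 61.6]
ee_rot: [0.0, 0.82, 0.572, 0.0]
force: [-2.0, -0.3, 5.1]
grip_width: 0.0
```

Call:
{"api": "arm_command", "payload": {
  "steps": [0,0,-0.01,0,0,0,0,0,0,0]
}}

```text
time_s: 24.12
eef_pos: [499.0, 26.9, 60.9]
ee_rot: [0.0, 0.82, 0.572, 0.0]
force: [-1.1, -0.4, 4.4]
grip_width: -0.002
```

Call:
{"api": "arm_command", "payload": {
  "steps": [0,0,-0.01,0,0,0,0,0,0,0]
}}

```text
time_s: 24.38
eef_pos: [498.9, 26.9, 60.2]
ee_rot: [0.0, 0.82, 0.572, 0.0]
force: [-1.0, 0.6, 2.3]
grip_width: -0.001
```

Call:
{"api": "arm_command", "payload": {
  "steps": [0,0,-0.01,0,0,0,0,0,0,0]
}}

```text
time_s: 24.62
eef_pos: [498.9, 26.9, 59.6]
ee_rot: [-0.0, 0.82, 0.572, -0.0]
force: [-0.1, -0.3, -0.6]
grip_width: 0.002
```

Call:
{"api": "arm_command", "payload": {
  "steps": [0,0,-0.01,0,0,0,0,0,0,0]
}}

```text
time_s: 24.88
eef_pos: [498.8, 26.9, 59.1]
ee_rot: [-0.0, 0.82, 0.572, -0.0]
force: [-0.8, 0.1, 0.5]
grip_width: -0.0
```

Call:
{"api": "arm_command", "payload": {
  "steps": [0,0,-0.01,0,0,0,0,0,0,0]
}}

```text
time_s: 25.12
eef_pos: [498.8, 27.0, 58.7]
ee_rot: [-0.0, 0.82, 0.572, -0.0]
force: [-0.5, -0.0, -0.5]
grip_width: 0.001
```

Call:
{"api": "arm_command", "payload": {
  "steps": [0,0,-0.01,0,0,0,0,0,0,0]
}}

```text
time_s: 25.38
eef_pos: [498.9, 26.9, 58.3]
ee_rot: [-0.0, 0.82, 0.572, -0.0]
force: [-0.0, -0.1, -0.4]
grip_width: 0.001
```

Call:
{"api": "arm_command", "payload": {
  "steps": [0,0,-0.01,0,0,0,0,0,0,0]
}}

```text
time_s: 25.62
eef_pos: [498.9, 26.9, 57.7]
ee_rot: [-0.0, 0.82, 0.572, -0.0]
force: [0.2, -0.5, -0.6]
grip_width: 0.008
```

Call:
{"api": "arm_command", "payload": {
  "steps": [0,0,-0.01,0,0,0,0,0,0,0]
}}

```text
time_s: 25.88
eef_pos: [498.9, 26.9, 57.4]
ee_rot: [0.0, 0.82, 0.572, 0.0]
force: [-0.6, -0.4, 1.2]
grip_width: 0.0
```

Call:
{"api": "arm_command", "payload": {
  "steps": [0,0,-0.006,0,0,0,0,0,0,0]
}}

```text
time_s: 26.12
eef_pos: [499.0, 26.9, 57.3]
ee_rot: [0.0, 0.82, 0.572, 0.0]
force: [-2.0, -0.4, 5.6]
grip_width: 0.002
```

Call:
{"api": "arm_command", "payload": {
  "steps": [0,0,-0.006,0,0,0,0,0,0,0]
}}

```text
time_s: 26.38
eef_pos: [499.0, 26.9, 57.3]
ee_rot: [0.0, 0.82, 0.572, 0.0]
force: [-3.1, 0.4, 8.7]
grip_width: -0.0
```

Force gave way suddenly at about z 60, then rose steeply at 57.3: the tongue is on the ledge. Backing off and checking.

Call:
{"api": "arm_command", "payload": {
  "steps": [0,0,0.1,0,0,0,0,0.6,0,0,-0.1,-0.3,0.9,0,0,-0.2,-0.6,0.6,0,0,0,-0.5,0,0,0]
}}

```text
time_s: 27.0
eef_pos: [484.4, -44.1, 169.1]
ee_rot: [0.002, 0.82, 0.572, 0.001]
force: [0.3, 0.1, -1.0]
grip_width: -0.002
```

```bash
python3 - <<'E'
from h import *
s=sense();print(s["eef_pos"],s["force"])
w=capture("wrist");p=capture("top");q=capture("scene")
a=cv2.resize(w["frame"],(400,300));b=cv2.resize(p["frame"][140:310,180:350],(300,300),interpolation=cv2.INTER_CUBIC)
c=cv2.resize(q["frame"][130:260,220:360],(323,300),interpolation=cv2.INTER_CUBIC)
g=np.zeros((600,800,3),np.uint8);g[:300,:400]=a;g[:300,400:700]=b;g[300:,:323]=c
cv2.imwrite("pics/f.png",g)
C=np.array([520.9,84.9]);t=np.radians(70);X=np.array([np.cos(t),np.sin(t)]);Y=np.array([-X[1],X[0]])
for th in (-.05,.0):
    x=77.5-166*np.cos(th)+6*np.sin(th);z=58+166*np.sin(th)+6
    print(th,[proj(w,[*(C+x*X+y*Y),z]).round(1).tolist() for y in(-110,110)])
E
```

```text
[484.41490943 -44.12446602 169.05105095] [ 0.27736444  0.06292189 -0.99589543]
-0.05 [[397.8, 147.8], [120.0, 148.7]]
0.0 [[401.9, 149.2], [115.1, 150.1]]
```

View pics/f.png

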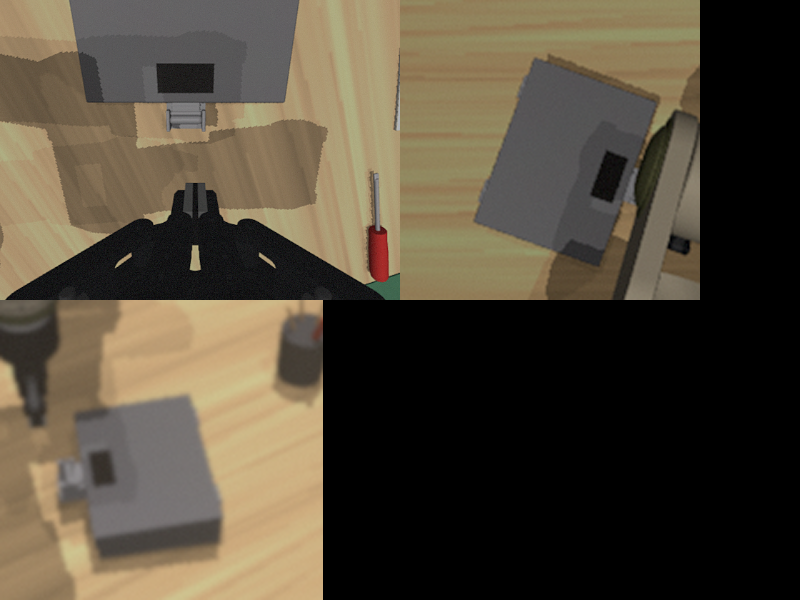

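```bash
python3 -c "
from rig import *
print(finish_job())"
```

```text
the job is handed in; nothing more can be done
None
```

The rod is back in its cradle, the lid is shut and pressed onto its catch, and the job was handed in at about 27 s.

- **Rod:** I gripped it by the sleeve, turned it to the case's y axis and lowered it until it touched the floor with about 4 N. The picture after release showed it lying between both pairs of cheeks. Its measured centre was within about 2 mm of the seat, well aligned with the case.
- **Lid:** I swung it down from behind with the shut fingers, at about 1–2 N. At the thumb pad the catch was felt at z ≈ 62.5 mm and resisted with up to 6.6 N. The force fell to zero near z ≈ 60 mm, then rose steeply to 8.7 N at 57.3 mm, where the tongue met the ledge. That was the highest push reading on the case or lid, well under 25 N.
- **Last check:** After backing off, the final picture showed the lid flat on the case and the fingers clear. I did not touch the other things on the bench.
- **What I could not confirm:** The cameras cannot see under the roller, so I know it latched only from the force pattern and the pad height (about −0.05 rad, near the lower end of the allowed range). In the final picture the lid's free edge sat about 5 pixels off its predicted row, so that angle is rough.

I viewed 11 pictures, one over the budget.

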